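Unclip the battery cover of a valve controller

TASK

Take the battery cover off the valve controller: pinch its snap tab inward against the thumb rest and, keeping it pressed, draw the cover along until you feel it stop and lift it straight off. Then lay the cover gently, right way up and flat, inside the steel tray and let go of it. Work with a light hand so that the tab and the plastic do not crack, and leave the bottle, the screwdriver and the cup alone.

Things in the scene. Friction and masses are not known exactly. Their poses are not given: they have to be found in the camera images.
- instrument: Valve controller: grey plastic box 220 (x) x 150 (y) x 70 mm high, screwed to the bench, a row of five push-in fittings on its +x end, a dark display on its -x end; origin at the centre of its underside. A battery compartment in its top is closed by the cover. More than 25 N of pull or push between cover and controller cracks the plastic.
- mouth (a point): Point on the controller's top, over its origin, amid the compartment's mouth, which is 60 mm wide (y); the cover has 2 mm of play to either side. Along x the mouth is bounded by a liner set differently in each unit, by up to 8 mm, hidden under the cover: a lip at the -x end, a stop at the +x end. The +y edge is a 4 mm thick lip, hollow below: the tab's nose sits under it.
- cover: Loose white battery cover, 65 to 150 g with its tab, its axes within 2 degrees of the controller's. Plate 3 mm thick, x -56 to +64, y -37 to +37 mm in its frame. Origin: centre of the grip, midway between the outer faces of thumb rest and unpressed tab (56 mm apart), 18 mm over the plate's underside; at start 88 mm over the bench. Laid down it stands on its rim, origin 32 mm above the support.
- thumb_rest (a point): Outer face of the cover's thumb rest, half-way up: a fixed upright wall at the cover's y = -28 mm, 40 mm wide (x), 4 mm thick, top 33 mm over the plate's underside (15 mm over this point), facing the snap tab.
- snap_tab: Springy upright blade of the cover, outer face at y = +28 mm, 40 mm wide, 4 mm thick, as high as the rest; shares the cover's frame until pressed toward -y (the rest). Gives 8 mm, 3.5 N to start, 13 N fully in (pinch then 48 mm wide, its middle 4 mm nearer the rest); over 25 N it snaps. Its nose (2.5 mm under the lip, up to 4.5 with play) stops lifting, not sliding.
- tongues (a point): Tip line of the cover's tongues, 48 mm to its -x, 7.5 mm under the plate; they and two like hooks under its +x end point to -x and sit 2 to 12 mm under the liner's lip and bar. Slide the cover 4 to 14 mm to its +x until it butts firmly on the liner's stop (to be felt, not seen): only in the last 2 mm are all free, and then, with the tab pressed, it lifts straight up.
- tray: Steel tray fixed on the bench, 200 (x) x 150 (y) mm outside, walls 3 mm thick and 18 mm high, floor 3 mm thick; origin at the centre of its underside.
- bottle: Bystander: brown glass bottle with a blue cap, 60 mm across, 100 mm high, beyond the work; origin at the centre of its underside.
- driver: Bystander: screwdriver lying on the bench beyond the work; origin under its middle.
- cup: Bystander: white cup, 60 mm across, 50 mm high, beyond the work; origin at the centre of its underside.
There are look-alikes about, which are no part of the job. What is shaped like the tray but green or turquoise is not meant.

How it is judged:
By the outcome, as a careful person would: the job done as asked, in the order asked, and still so for the second after the job is handed in, with the robot touching nothing.
It also fails if it takes over 51 s, if anything falls off the work surface, if the arm or the gripper's body presses on something with over 40 N, if the wrist force passes 120 N, or if a joint passes its speed limit or range.

ROBOT

A 6-joint arm with a two-finger parallel gripper is mounted at the origin on the work surface. World frame = base frame: x ahead of the robot, y to its left, z up, the work surface at z = 0. Lengths are in m, angles in degrees, forces in N, time in s.
With the tool pointing down it reaches from about 0.425 to 0.925 m from the base axis. Payload 12.5 kg.
Tool frame: the origin (TCP) lies at the very end of the fingers, on their centre line; the grasp point (between the pads) lies r.hold_point_z behind it (r.hold_point_z is the distance from the TCP to the grasp point, in m); z points along the fingers, x is the direction in which the jaws open and shut, and the axes are right-handed (so a half turn about z gives the same grasp; the last joint's range is limited). The gripper opens to 85 mm and grips with 20 to 120 N. Pads are 22 mm wide; open, the fingers measure 114 mm over their backs; the gripper's body (76 mm by 85 mm) begins 54 mm behind the grasp point. The pads swing forward as they close: fully open they stand 13 mm farther back than shut.
Start: joints at [-79.618, 28.126, 89.318, -0, 62.55, -6.05], TCP at [0.177, -0.599, 0.231] pointing down, gripper open.
Joint ranges: [-177.58, 177.58], [-47.91, 125.51], [2.72, 160], [-65.01, 245.01], [3.68, 167.84], [-153.87, 153.87]. Speed limits (degrees/s): [127.2, 127.2, 159.86, 180, 180, 180].

INTERFACE

Orientations are given as [roll, pitch, yaw] about the fixed x, y, z axes, in that order (R = Rz(yaw) Ry(pitch) Rx(roll)).
In Python, from cell import readout, capture, camera_model, job, r gives the robot as it stands.
- The arm moves only by the tool move_arm, never from a script. Its argument "increments" is a list that holds one entry, the list of rows, each a list of 5 numbers: the shift along the tool's x, y, z in mm, then the turn about the tool's z in degrees, then the closure, from 0 (fully open) to 1 (shut). A call has 1 to 12 rows; each row is the pose to reach, as a shift and turn from the pose commanded when the call began, along the tool's axes at that moment; what a row does not reach only later rows make up. A row lasts 1/12 s, in which the tool goes at most 41.7 mm and 7.16 degrees, less where a joint would pass 70% of its speed; a pose out of reach is approached as far as the arm can. A call with a gripper value outside its range is refused whole. The fingers move at their own pace and stop on an object; "force" is the grip in N (left out, the last holds). Time passes only in rows, so rows that repeat a pose let the fingers close. It gives the time, the measured TCP pose, the force and the opening at its end, in the units of the state.
- readout.get_state(): the state, without advancing time (a new reading comes with each control period).
- capture(name): name is "scene" or "top"; returns the picture (400x640x3 uint8, red, green, blue); there is no depth.
- camera_model(name): a dict with "fx", "fy", "cx", "cy" (pixels), "eye" and "orientation" of the camera in the world. Camera axes: x right, y down, z forward; pixel columns grow to the right and rows downward; lengths in m; the calibration is good to about 2 mm. A picture is of the moment at which its call begins. camera_model takes no time and is no camera call.
- job.finish_job(): hands the job in, once; it reports no verdict.
The state is a dict: "time_s": time; "joint_positions": joint angles; "dq": joint speeds; "joint_efforts": joint torques, N m; "tool_pos": TCP position; "ee_rot": TCP orientation; "contact_force": force on the tool from outside, world axes, zero at the start; "ft_torque": the same for the moment, N m; "opening": opening from 0.0 (shut) to 1.0 (fully open).
Only numpy, scipy, OpenCV 4.12 (cv2) and the standard library are available. Lean on these libraries where they do the work, as an engineer would, in place of code of your own. Each camera call takes 0.05 s, during which the arm holds its last target. There are 200 camera calls.

## Working session

There is one attempt and no reset: what is moved stays moved. The work goes in short steps, Python scripts to look and compute and a tool call to move; the robot and the scene stay as the last step left them, time stands still between calls to the robot, and variables do not carry over. Pictures are saved under pics/ and viewed, about 8 in all and at most 12, crops included, and the job is handed in when it is done.

Besides the shell and the picture viewer there is one more tool, called after ">>>" as name([rows], argument=value, ...), one row to a line, values as JSON. move_arm: Moves the arm, as the interface text tells. Its arguments: {"type":"object","properties":{"increments":{"type":"array","items":{"type":"array","items":{"type":"array","items":{"type":"number"}}}},"force":{"type":"number"}},"required":["increments"]}

```bash
ls; mkdir -p pics; python3 - <<'E'
from cell import readout,capture,camera_model,r
import cv2
print(readout.get_state(), r.hold_point_z)
for n in("scene","top"):
    print(camera_model(n)); cv2.imwrite(f"pics/{n}0.png",capture(n)[:,:,::-1])
E
```

```text
pics
{'time_s': 0.0, 'joint_positions': array([-7.96170427e+01,  2.81653971e+01,  8.93490996e+01, -1.30076259e-03,
        6.25520722e+01, -6.04840689e+00]), 'dq': array([0.04312613, 0.01992182, 0.04463338, 0.00708106, 0.1123057 ,
       0.02230097]), 'joint_efforts': array([ 3.55421595e-03, -6.18437934e+01, -2.61583167e+01,  7.26511894e-05,
        4.13629590e-03,  1.49729675e-05]), 'tool_pos': array([ 0.17678814, -0.59923681,  0.23072037]), 'ee_rot': array([-1.79994133e+02,  6.63198303e-02, -7.35680322e+01]), 'contact_force': array([-0.05914789, -0.24577012, -0.01171364]), 'ft_torque': array([-0.02577853, -0.07455423, -0.00648903]), 'opening': 1.003275279539181} 0.0187
{'fx': 438.25744243631203, 'fy': 438.25744243631203, 'cx': 319.76446570711136, 'cy': 198.31060878303364, 'eye': array([ 1.185229  , -0.37397577,  0.83718638]), 'orientation': array([-138.5629482 ,    0.75704929,   66.99728711])}
{'fx': 365.7946169935845, 'fy': 365.7946169935845, 'cx': 323.75730810443827, 'cy': 196.02196187495005, 'eye': array([ 0.4849325 , -0.11541652,  0.99001323]), 'orientation': array([-174.70208062,   -0.60459043,  -90.27905038])}
```

View pics/scene0.png

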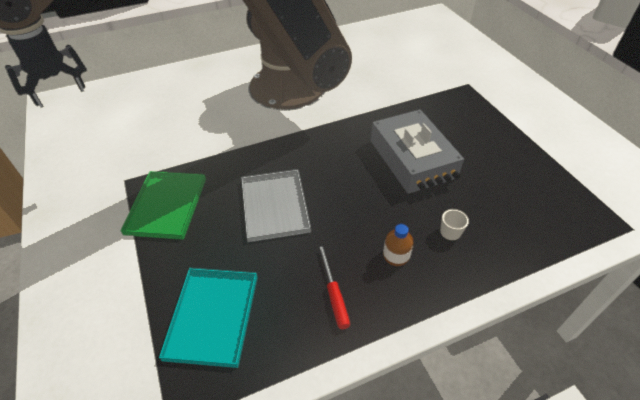

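View pics/top0.png

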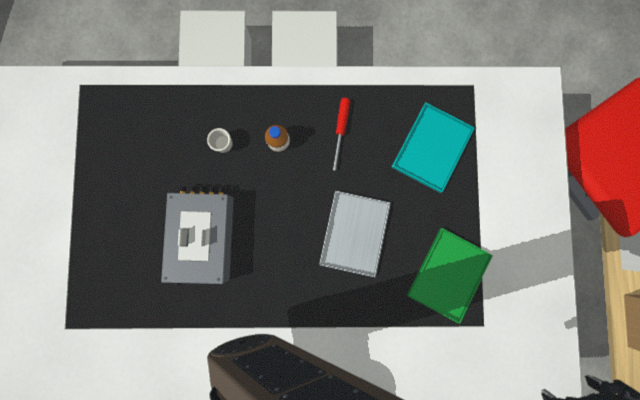

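Scene: controller about (417,150) with white cover (420,140), grey steel tray (276,205), bystanders beyond. Top: controller (197,238), cover (195,236), tray (355,234). Green and turquoise trays are decoys. Next I'll measure.

```bash
cat > h.py <<'E'
import numpy as np, cv2
from scipy.spatial.transform import Rotation as R
from cell import readout,capture,camera_model
def ray(n,uv,z):
    m=camera_model(n); uv=np.atleast_2d(uv).astype(float)
    d=np.c_[(uv[:,0]-m['cx'])/m['fx'],(uv[:,1]-m['cy'])/m['fy'],np.ones(len(uv))]
    d=d@R.from_euler('xyz',m['orientation'],degrees=True).as_matrix().T
    e=m['eye']; return (e+d*((z-e[2])/d[:,2])[:,None])[:,:2]
def proj(n,P):
    m=camera_model(n); c=(np.atleast_2d(P)-m['eye'])@R.from_euler('xyz',m['orientation'],degrees=True).as_matrix()
    return np.c_[c[:,0]/c[:,2]*m['fx']+m['cx'],c[:,1]/c[:,2]*m['fy']+m['cy']]
def blob(mask,near,rect=None):
    mask=cv2.morphologyEx(mask.astype(np.uint8)*255,cv2.MORPH_CLOSE,np.ones((3,3)))
    cs,_=cv2.findContours(mask,cv2.RETR_EXTERNAL,cv2.CHAIN_APPROX_NONE)
    cs=[c for c in cs if cv2.contourArea(c)>60]
    return min(cs,key=lambda c:-cv2.pointPolygonTest(c,near,True))
def rect(n,c,z):
    p=ray(n,c[:,0,:],z); r=cv2.minAreaRect((p*1000).astype(np.float32))
    return np.round(r[0],1),np.round(r[1],1),round(r[2],1)
E
python3 - <<'E'
from h import *
for n,cv,ct,tr in(("top",(190,255),(172,220),(355,234)),("scene",(425,147),(395,150),(276,205))):
    im=capture(n); hsv=cv2.cvtColor(im,cv2.COLOR_RGB2HSV); H,S,V=[hsv[...,i].astype(int) for i in range(3)]
    print(n,im[cv[1],cv[0]],im[ct[1],ct[0]],im[tr[1],tr[0]])
    c=blob((V>185)&(S<60),cv); print('cover',rect(n,c,.073))
    g=(V>60)&(V<255)
    c=blob(g&(S<90),ct); print('ctrl',rect(n,c,.07))
    c=blob(g&(S<60),tr); print('tray',rect(n,c,.018))
    q=cv2.resize(im[170:310,130:260] if n=="top" else im[95:205,355:480],None,fx=4.2,fy=4.2,interpolation=cv2.INTER_CUBIC)
    cv2.imwrite(f"pics/{n}z.png",q[:,:,::-1])
a=cv2.imread("pics/topz.png");b=cv2.imread("pics/scenez.png");h=max(len(a),len(b))
f=lambda q:cv2.copyMakeBorder(q,0,h-len(q),0,0,0)
q=np.hstack([f(a),f(b)]);q=cv2.resize(q,None,fx=.74,fy=.74);print(q.shape)
cv2.imwrite("pics/z1.png",q)
E
```

```text
top [221 224 219] [133 138 140] [172 181 182]
cover (array([472.9, 199. ]), array([ 75.9, 120.6]), 88.8)
ctrl (array([ 583.4, -126.1]), array([1020.2, 1698.4]), 0.1)
tray (array([ 589. , -126.7]), array([1077.8, 1794.4]), 0.1)
scene [213 210 195] [118 119 117] [163 165 158]
cover (array([473.6, 194.8]), array([ 72.7, 117.8]), 88.4)
ctrl (array([292.9, -13. ]), array([2400.9, 1486.8]), 65.3)
tray (array([ 455.8, -214.5]), array([200. , 267.7]), 77.1)
(435, 793, 3)
```

View pics/z1.png

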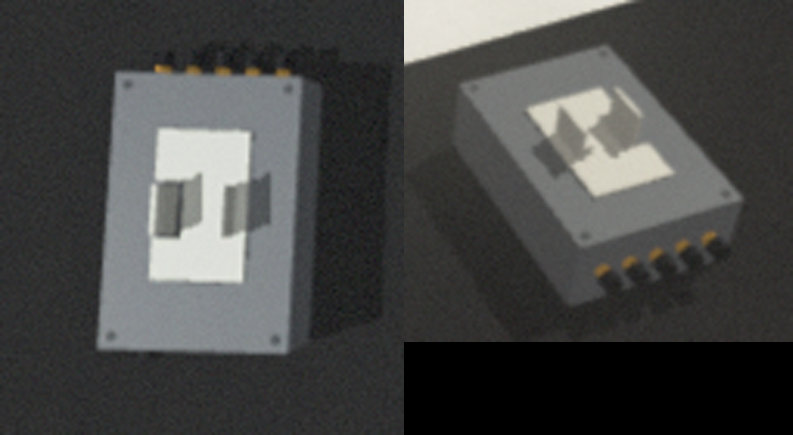

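The zoom shows the controller's fittings at the top (+x), with the rest and tab uprights at the cover's middle. The tab is on the left (+y). I'll refine from the edges and get the tray.

```bash
python3 - <<'E'
from h import *
f=lambda l,o,s:np.array(l)/s+o
np.set_printoptions(precision=1,suppress=True)
s=4.2*.74
print('ctrl',ray('top',f([(115,72),(301,75),(290,352),(98,350)],(130,170),s),.07)*1000)
print('cover',ray('top',f([(158,128),(252,130),(244,283),(149,280)],(130,170),s),.073)*1000)
print('cover scene, +x corners',ray('scene',f([(598,196),(673,175)],(355-404/s,95),s),.073)*1000)
print('-x +- corner scene',ray('scene',f([(527,106)],(355-404/s,95),s),.073)*1000)
im=capture('top');V=im.max(2).astype(int);S=V-im.min(2)
print('tray top',rect('top',blob((V>90)&(S<40),(355,234)),.018))
im=capture('scene');V=im.max(2).astype(int);S=V-im.min(2)
print('tray scene',rect('scene',blob((V>90)&(S<40),(276,205)),.018))
E
```

```text
ctrl [[579.  268.9]
 [575.9 118.7]
 [355.3 123.1]
 [357.8 274.7]]
cover [[533.3 231.7]
 [531.3 156.3]
 [409.8 159.8]
 [412.6 235.1]]
cover scene, +x corners [[534.5 158.7]
 [537.8 228.1]]
-x +- corner scene [[412.3 162.1]]
tray top (array([ 589.2, -130.8]), array([1077.4, 1786.2]), 0.1)
tray scene (array([ 482.4, -210.3]), array([151.6, 214.2]), 77.4)
```

>>> move_arm([
  [[-16,-33,0,3,0],[-33,-66,0,6,0],[-49,-99,0,9,0],[-65,-131,0,12,0],[-81,-164,0,15,0],[-98,-197,0,18,0],[-114,-230,0,18,0],[-130,-263,0,18,0],[-147,-296,0,18,0],[-163,-329,0,18,0],[-179,-361,0,18,0],[-195,-394,0,18,0]],
], force=20)

```text
time_s: 1.3
tool_pos: [0.5006, -0.2995, 0.2314]
ee_rot: [-180.0, -0.0, -91.6]
contact_force: [0.6, 0.1, 0.6]
opening: 1.001
```

>>> move_arm([
  [[-41,4,0,0,0],[-82,8,0,0,0],[-123,12,0,0,0],[-164,16,0,0,0],[-205,20,0,0,0],[-246,24,0,0,0],[-287,28,0,0,0],[-328,32,0,0,0],[-369,36,10,0,0],[-410,40,25,0,0],[-451,43,40,0,0],[-491,46,60,0,0]],
])

```text
time_s: 2.3
tool_pos: [0.4672, 0.186, 0.175]
ee_rot: [-179.9, 0.0, -91.6]
contact_force: [0.8, -0.6, 0.6]
opening: 0.998
```

```bash
python3 - <<'E'
from h import *
a=capture('top');b=capture('scene')
print(readout.get_state()['tool_pos'],readout.get_state()['ee_rot'])
p=cv2.resize(a[160:300,120:280],None,fx=2.5,fy=2.5,interpolation=2);q=cv2.resize(b[60:200,340:500],None,fx=2.5,fy=2.5,interpolation=2)
cv2.imwrite('pics/n1.png',np.hstack([p,q])[:,:,::-1])
T=[(337,191),(391,201),(376,276),(320,265)]
P=ray('top',T,.018)*1000;print(P,P.mean(0))
V=a.max(2).astype(int);S=V-a.min(2);m=((V>110)&(S<40)).astype(np.uint8)*255;m[:,:310]=0;m[300:]=0;m[:180]=0;m[:,400:]=0
c=max(cv2.findContours(m,0,1)[0],key=cv2.contourArea);print(rect('top',c,.018))
E
```

```text
[0.46581528 0.18766196 0.17265465] [ 1.79825290e+02 -2.57467753e-02 -9.13002953e+01]
[[ 588.36640625 -161.58087842]
 [ 560.97142513 -305.63772268]
 [ 364.07704688 -261.95281811]
 [ 393.37971359 -115.3730585 ]] [ 476.69864796 -211.13611943]
(array([ 474.6, -207.1]), array([151.2, 198.2]), 77.3)
```

View pics/n1.png

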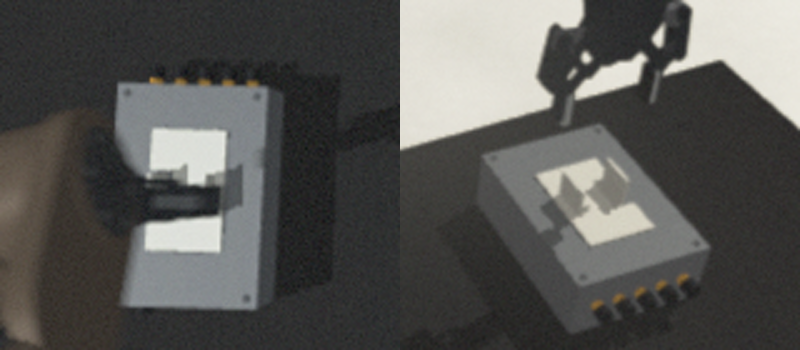

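Here the gripper sits above the cover, straddling both walls: tool at crop (190,200) in top, walls at (570,190) and (612,175) in scene. I'll descend part-way and let it settle.

>>> move_arm([
  [[0,0,25,0,0],[0,0,50,0,0],[0,0,72,0,0],[0,0,72,0,0],[0,0,72,0,0],[0,0,72,0,0]],
])

```text
time_s: 2.9
tool_pos: [0.468, 0.1836, 0.1039]
ee_rot: [-179.9, 0.0, -91.6]
contact_force: [0.3, 0.6, 0.5]
opening: 1.0
```

```bash
python3 - <<'E'
from h import *
for i in range(4):
    s=readout.get_state();print(s['time_s'],s['tool_pos'].round(4),s['ee_rot'].round(1),s['contact_force'].round(1))
    if i<1: a=capture('top');b=capture('scene')
p=cv2.resize(a[180:280,150:250],None,fx=4,fy=4,interpolation=2);q=cv2.resize(b[80:180,370:470],None,fx=4,fy=4,interpolation=2)
cv2.imwrite('pics/n2.png',np.hstack([p,q])[:,:,::-1])
E
```

```text
2.9 [0.468  0.1836 0.1039] [-179.9    0.   -91.6] [0.3 0.6 0.5]
3.0 [0.4681 0.1837 0.1042] [-179.9    0.   -91.6] [0.3 0.2 0.9]
3.0 [0.4681 0.1837 0.1042] [-179.9    0.   -91.6] [0.3 0.2 0.9]
3.0 [0.4681 0.1837 0.1042] [-179.9    0.   -91.6] [0.3 0.2 0.9]
```

View pics/n2.png

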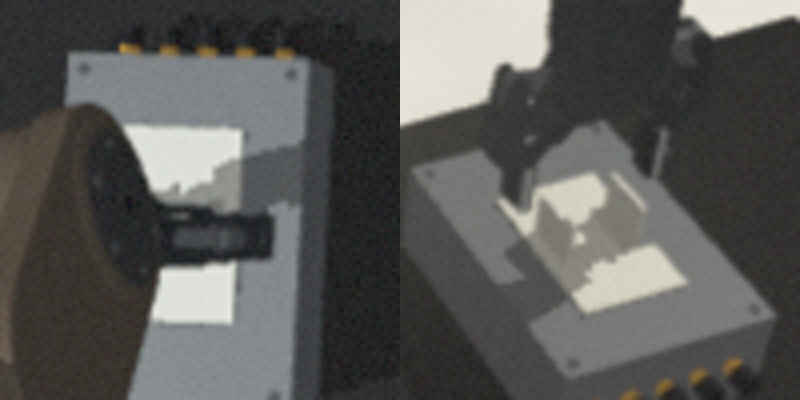

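The fingers straddle both walls, about 8 mm too far to -y (the last row didn't complete). I'll shift and descend.

>>> move_arm([
  [[-8,0,0,0,0],[-8,0,16,0,0],[-8,0,25,0,0.1],[-8,0,32,0,0.15],[-8,0,32,0,0.2],[-8,0,32,0,0.22],[-8,0,32,0,0.22]],
])

```text
time_s: 3.58
tool_pos: [0.4678, 0.1918, 0.0711]
ee_rot: [-180.0, -0.0, -91.6]
contact_force: [-0.4, 0.0, -0.6]
opening: 0.778
```

>>> move_arm([
  [[0,0,0,0,0.26],[0,0,0,0,0.3],[0,0,0,0,0.3],[0,0,0,0,0.3]],
], force=20)

```text
time_s: 3.92
tool_pos: [0.468, 0.192, 0.0712]
ee_rot: [-179.9, 0.0, -91.6]
contact_force: [1.6, 3.7, 3.3]
opening: 0.702
```

>>> move_arm([
  [[0,0,0,0,0.34],[0,0,0,0,0.38],[0,0,0,0,0.38],[0,0,0,0,0.38]],
])

```text
time_s: 4.25
tool_pos: [0.468, 0.1922, 0.0712]
ee_rot: [-179.9, 0.0, -91.6]
contact_force: [0.5, 6.9, 4.7]
opening: 0.621
```

>>> move_arm([
  [[0,0,0,0,0.4],[0,0,0,0,0.42],[0,0,0,0,0.44],[0,0,0,0,0.45],[0,0,0,0,0.46],[0,0,0,0,0.46],[0,0,0,0,0.46]],
], force=20)

```text
time_s: 4.83
tool_pos: [0.4679, 0.1906, 0.0718]
ee_rot: [-180.0, -0.1, -91.6]
contact_force: [-0.4, -12.5, 17.6]
opening: 0.57
```

Fully pinched (48.5 mm), but there is some side and down load. I'll relieve it.

>>> move_arm([
  [[0.7,0,-0.6,0,0.46],[1.2,0,-1,0,0.46],[1.2,0,-1,0,0.46]],
])

```text
time_s: 5.08
tool_pos: [0.4678, 0.1902, 0.0721]
ee_rot: [-180.0, -0.0, -91.6]
contact_force: [1.2, -4.0, 8.5]
opening: 0.559
```

>>> move_arm([
  [[0.5,0,-0.8,0,0.46],[0.5,-1,-0.8,0,0.46],[0.5,-2,-0.8,0,0.46],[0.5,-3,-0.8,0,0.46],[0.5,-3,-0.8,0,0.46]],
])

```text
time_s: 5.5
tool_pos: [0.4706, 0.19, 0.0724]
ee_rot: [180.0, -0.0, -91.6]
contact_force: [-0.6, 0.4, -1.4]
opening: 0.556
```

Free sliding, low forces. I'll carry on in small steps.

>>> move_arm([
  [[0,-0.7,0,0,0.46],[0,-1.4,0,0,0.46],[0,-2,0,0,0.46],[0,-2,0,0,0.46]],
])

```text
time_s: 5.83
tool_pos: [0.4727, 0.19, 0.0726]
ee_rot: [-180.0, -0.0, -91.6]
contact_force: [0.1, 0.6, -0.9]
opening: 0.555
```

>>> move_arm([
  [[0,-0.7,0,0,0.46],[0,-1.4,0,0,0.46],[0,-2,0,0,0.46],[0,-2,0,0,0.46]],
])

```text
time_s: 6.17
tool_pos: [0.4747, 0.1899, 0.0726]
ee_rot: [-180.0, -0.0, -91.6]
contact_force: [0.6, -0.1, -1.0]
opening: 0.559
```

>>> move_arm([
  [[0,-0.7,0,0,0.46],[0,-1.4,0,0,0.46],[0,-2,0,0,0.46],[0,-2,0,0,0.46]],
])

```text
time_s: 6.5
tool_pos: [0.4762, 0.1898, 0.0725]
ee_rot: [180.0, -0.0, -91.6]
contact_force: [-3.3, 0.4, 1.2]
opening: 0.56
```

>>> move_arm([
  [[0,-0.5,0,0,0.46],[0,-1,0,0,0.46],[0,-1,0,0,0.46]],
])

```text
time_s: 6.75
tool_pos: [0.4763, 0.1897, 0.0725]
ee_rot: [179.8, -0.0, -91.6]
contact_force: [-7.4, 1.1, 3.5]
opening: 0.557
```

>>> move_arm([
  [[0,-0.7,0,0,0.46],[0,-0.7,0,0,0.46],[0,-0.6,-1,0,0.46],[0,-0.5,-2,0,0.46],[0,-0.5,-3,0,0.46],[0,-0.5,-3,0,0.46]],
])

```text
time_s: 7.25
tool_pos: [0.4765, 0.1897, 0.0751]
ee_rot: [179.8, -0.0, -91.6]
contact_force: [-6.9, 1.2, -1.0]
opening: 0.56
```

>>> move_arm([
  [[0,0,-1,0,0.46],[0,0,-2,0,0.46],[0,0,-3.5,0,0.46],[0,0,-5,0,0.46],[0,0,-5,0,0.46]],
])

```text
time_s: 7.67
tool_pos: [0.4765, 0.1897, 0.0801]
ee_rot: [179.8, -0.0, -91.6]
contact_force: [-6.4, 1.0, -1.2]
opening: 0.555
```

>>> move_arm([
  [[0,0,-2,0,0.46],[0,0,-5,0,0.46],[0,0,-8,0,0.46],[0,0,-12,0,0.46],[0,0,-20,0,0.46],[0,0,-30,0,0.46],[0,0,-40,0,0.46],[0,0,-50,0,0.46],[0,0,-60,0,0.46],[0,0,-70,0,0.46],[0,0,-80,0,0.46],[0,0,-80,0,0.46]],
])

```text
time_s: 8.67
tool_pos: [0.4787, 0.19, 0.1628]
ee_rot: [-179.8, 0.0, -91.6]
contact_force: [0.0, 0.2, -0.7]
opening: 0.558
```

```bash
python3 - <<'E'
from h import *
a=capture('top');b=capture('scene')
s=readout.get_state();print(s['time_s'],s['tool_pos'].round(4),s['ee_rot'].round(1),s['contact_force'].round(1),s['ft_torque'].round(2),s['opening'])
p=cv2.resize(a[160:300,120:280],None,fx=2.5,fy=2.5,interpolation=2);q=cv2.resize(b[60:200,340:500],None,fx=2.5,fy=2.5,interpolation=2)
cv2.imwrite('pics/n3.png',np.hstack([p,q])[:,:,::-1])
E
```

```text
8.7667 [0.4781 0.1898 0.1609] [-180.     0.   -91.6] [ 0.3  0.6 -1.7] [ 0.03  0.02 -0.01] 0.5595088755421097
```

View pics/n3.png

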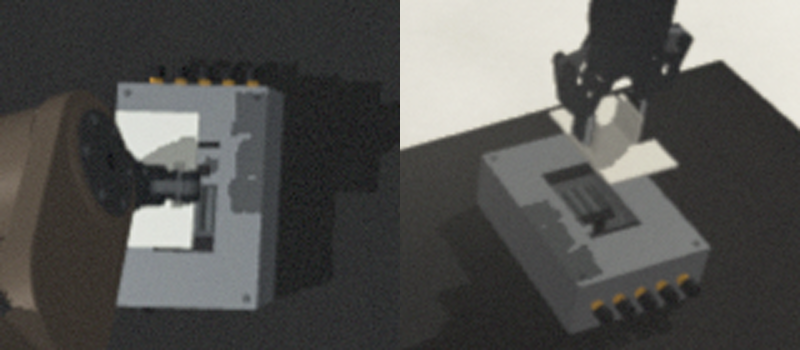

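The cover is off and held level, and the compartment is open (crop (590,200)). Next I carry it to the tray and turn it to the tray's yaw.

>>> move_arm([
  [[4,0,0,0,0.46],[14,0,0,0,0.46],[30,0,0,1,0.46],[52,0,0,2,0.46],[77,0,0,3,0.46],[102,-1,0,4,0.46],[127,-1,0,5,0.46],[152,-1,0,6,0.46],[177,-2,0,7,0.46],[202,-2,0,8,0.46],[222,-2,0,9,0.46],[237,-2,0,9,0.46]],
])

```text
time_s: 9.77
tool_pos: [0.4729, -0.0494, 0.1601]
ee_rot: [179.9, -0.0, -100.7]
contact_force: [0.1, -0.4, -1.1]
opening: 0.555
```

>>> move_arm([
  [[6,-1,0,0,0.46],[20,-3,0,1,0.46],[42,-7,0,2,0.46],[67,-11,0,2,0.46],[92,-16,0,2,0.46],[117,-20,5,2,0.46],[138,-24,15,2,0.46],[152,-26,30,2,0.46],[159,-27,45,2,0.46],[161,-27.5,57,2,0.46],[161,-27.5,65,2,0.46],[161,-27.5,68,2,0.46]],
])

```text
time_s: 10.77
tool_pos: [0.4704, -0.2101, 0.0913]
ee_rot: [179.9, 0.0, -102.6]
contact_force: [-1.0, -0.5, -2.0]
opening: 0.559
```

```bash
python3 - <<'E'
from h import *
a=capture('top');b=capture('scene')
s=readout.get_state();print(s['time_s'],s['tool_pos'].round(4),s['ee_rot'].round(1),s['contact_force'].round(1),s['ft_torque'].round(2),s['opening'])
p=cv2.resize(a[160:300,270:430],None,fx=2.5,fy=2.5,interpolation=2);q=cv2.resize(b[130:270,200:360],None,fx=2.5,fy=2.5,interpolation=2)
cv2.imwrite('pics/n4.png',np.hstack([p,q])[:,:,::-1])
E
```

```text
10.8667 [ 0.4709 -0.21    0.0923] [ 179.9    0.  -102.5] [ 0.9  0.4 -0.7] [0.   0.02 0.05] 0.5553530727134508
```

View pics/n4.png

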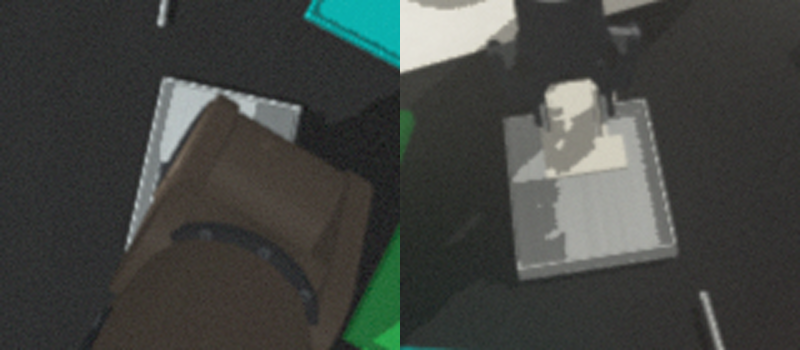

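The cover hangs level over the tray's middle, aligned with it (scene crop (585,150)). I'll lower it and then creep to contact.

>>> move_arm([
  [[0,0,8,0,0.46],[0,0,20,0,0.46],[0,0,33,0,0.46],[0,0,45,0,0.46],[0,0,54,0,0.46],[0,0,61,0,0.46],[0,0,66,0,0.46],[0,0,68,0,0.46],[0,0,69,0,0.46],[0,0,69,0,0.46]],
])

```text
time_s: 11.7
tool_pos: [0.4712, -0.2105, 0.0238]
ee_rot: [-180.0, -0.0, -102.6]
contact_force: [0.0, -0.2, -1.9]
opening: 0.556
```

>>> move_arm([
  [[0,0,0.7,0,0.46],[0,0,1.4,0,0.46],[0,0,2,0,0.46],[0,0,2,0,0.46]],
])

```text
time_s: 12.03
tool_pos: [0.4711, -0.2105, 0.0217]
ee_rot: [-180.0, -0.0, -102.6]
contact_force: [-0.6, -1.1, -1.0]
opening: 0.556
```

>>> move_arm([
  [[0,0,0.6,0,0.46],[0,0,1.2,0,0.46],[0,0,1.8,0,0.46],[0,0,1.8,0,0.46]],
])

```text
time_s: 12.37
tool_pos: [0.471, -0.2105, 0.0197]
ee_rot: [180.0, -0.0, -102.6]
contact_force: [0.2, -0.1, -0.3]
opening: 0.561
```

>>> move_arm([
  [[0,0,0.5,0,0.46],[0,0,1,0,0.46],[0,0,1,0,0.46]],
])

```text
time_s: 12.62
tool_pos: [0.471, -0.2105, 0.0192]
ee_rot: [-180.0, -0.0, -102.6]
contact_force: [-2.7, -0.4, 5.3]
opening: 0.558
```

Contact felt (5 N). I'll release slowly, following the tab's spring-back with the finger centre.

>>> move_arm([
  [[-0.5,0,0,0,0.42],[-1.5,0,0,0,0.38],[-3,0,0,0,0.34],[-4,0,0,0,0.28],[-4,0,0,0,0.2],[-4,0,0,0,0.1],[-4,0,0,0,0.1],[-4,0,0,0,0.1]],
])

```text
time_s: 13.28
tool_pos: [0.4719, -0.2066, 0.0188]
ee_rot: [-180.0, -0.0, -102.6]
contact_force: [0.1, 0.3, 0.4]
opening: 0.903
```

Clear on both sides. I'll go straight up, then away.

>>> move_arm([
  [[0,0,-4,0,0.1],[0,0,-12,0,0.1],[0,0,-25,0,0.1],[0,0,-45,0,0.1],[0,0,-75,0,0.1],[0,0,-110,0,0.1],[0,0,-150,0,0.1],[-40,0,-180,0,0.1],[-80,0,-180,0,0.1],[-120,0,-180,0,0.1],[-150,0,-180,0,0.1],[-170,0,-180,0,0.1]],
])

```text
time_s: 14.28
tool_pos: [0.509, -0.0377, 0.2001]
ee_rot: [-179.9, 0.0, -102.5]
contact_force: [0.5, -0.1, 0.4]
opening: 0.9
```

```bash
python3 - <<'E'
from h import *
a=capture('top');b=capture('scene')
s=readout.get_state();print(s['time_s'],s['tool_pos'].round(4),s['contact_force'].round(1))
for n,im,pt in(('top',a,(355,215)),('scene',b,(280,215))):
    V=im.max(2).astype(int)
    for t in (195,):
        try: print(n,rect(n,blob((V>t)&(V-im.min(2)<60),pt),.020))
        except Exception as e: print(e)
p=cv2.resize(a[160:300,270:430],None,fx=2.5,fy=2.5,interpolation=2);q=cv2.resize(b[130:270,200:360],None,fx=2.5,fy=2.5,interpolation=2)
cv2.imwrite('pics/n5.png',np.hstack([p,q])[:,:,::-1])
cv2.imwrite('pics/n6.png',np.hstack([a[60:400],b[60:400]])[:,::1,::-1][:,:,:])
E
```

```text
14.3833 [ 0.5091 -0.038   0.1997] [ 0.  -0.4  0.4]
top (array([ 475.7, -205.9]), array([ 75.2, 123.2]), 77.8)
scene (array([ 476.4, -208.5]), array([ 71.1, 117.2]), 77.8)
```

View pics/n5.png

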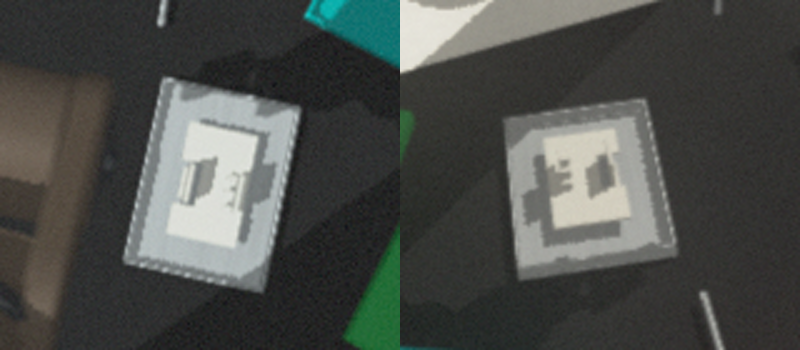

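The cover lies flat and right way up, centred in the tray (top crop (213,185), scene crop (587,178)), and the arm is clear.

```bash
python3 -c "
from cell import job;print(job.finish_job())"
```

```text
the job is handed in; nothing more can be done
None
```

The battery cover is off the controller and lies flat, right way up, in the middle of the steel tray. I handed the job in at about 14.4 s.

- **Release:** I pinched the tab fully in (about 48 mm) at 20 N grip. I drew the cover about 8.5 mm to +x until it butted on the stop at about 7 N, then lifted it straight up freely.
- **Loads:** While the pinch closed, the force sensor briefly read 12.5 N sideways and 17.6 N upward on the tool (about 21.6 N together). I backed the arm off right away. That is under the 25 N limit, and I saw no sign of cracking.
- **Placing:** I carried the cover to the tray, turned it to the tray's yaw, and lowered it until it touched at about 5 N. I then opened the fingers slowly and withdrew.
- **Last checks:** Both cameras put the cover within about 3 mm of the tray's centre, aligned with it, and its measured size fits a flat cover at about 20 mm height. The arm was clear, with no contact force.
- **Bystanders:** I kept the arm well clear of the bottle, screwdriver and cup throughout. I did not measure their positions again at the end.

No check failed. The two views differed by about 2.6 mm in y, near the calibration error.

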